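Lock the taper arbor into the spray stand

ROBOT

A 6-joint arm with a two-finger parallel gripper is mounted at the origin on the work surface. World frame = base frame: x ahead of the robot, y to its left, z up, the work surface at z = 0. Lengths are in m, angles in rad, forces in N, time in s.
With the tool pointing down it reaches from about 0.35 to 0.775 m from the base axis. Payload 5.5 kg.
Tool frame: the origin (TCP) lies midway between the tips of the shut fingers; the grasp point (between the pads) lies 19 mm behind it; z points along the fingers, x is the direction in which the jaws open and shut, and the axes are right-handed (so a half turn about z gives the same grasp; the last joint's range is limited). The gripper opens to 85 mm and grips with 20 to 120 N. Pads are 22 mm wide; open, the fingers measure 114 mm over their backs; the gripper's body (76 mm by 85 mm) begins 54 mm behind the grasp point. The pads swing forward as they close: fully open they stand 13 mm farther back than shut.
Start: joints at [1.168, 0.313, 0.046, 1.304, 0, 1.431], TCP at [0.149, 0.555, 0.231] pointing down, gripper open.
Joint ranges: [-2.76, 2.76], [-0.86, 1.69], [-1.03, 1.26], [-2.2, 2.34], [-1.47, 1.5], [-3.14, 3.14]. Speed limits (rad/s): [2.57, 2.57, 3.14, 3.14, 3.14, 3.14].

INTERFACE

Orientations are given as a unit quaternion [w, x, y, z].
In Python, from workcell import env gives the robot as it stands.
- The arm moves only by the tool servo_tool, never from a script. Its argument "targets" is a list of rows, each an object with "xyz": the shift along the tool's x, y, z in m, a list of three; "twist": the turn, a rotation vector about the tool's x, y, z in rad, a list of three; "jaw": the opening, from 0 (shut) to 1 (fully open). A call has 1 to 12 rows; each row is the pose to reach, as a shift and turn from the pose commanded when the call began, along the tool's axes at that moment; what a row does not reach only later rows make up. A row lasts 1/12 s, in which the tool goes at most 41.7 mm and 7.16 degrees, less where a joint would pass 70% of its speed; a pose out of reach is approached as far as the arm can. A call with a gripper value outside its range is refused whole. The fingers move at their own pace and stop on an object; "squeeze" is the grip in N (left out, the last holds). Time passes only in rows, so rows that repeat a pose let the fingers close. It gives the time, the measured TCP pose, the force and the opening at its end, in the units of the state.
- env.get_state(): the state, without advancing time (a new reading comes with each control period).
- env.read_camera(name): name is "scene" or "side" or "wrist"; returns a dict with "color" (384x512x3 uint8, red, green, blue), "depth" (384x512 float32, m along the optical axis (not along the pixel's ray), 0 where there is no reading), "fx", "fy", "cx", "cy" (pixels), "eye" and "attitude" of the camera in the world. Camera axes: x right, y down, z forward; pixel columns grow to the right and rows downward; lengths in m; the calibration is good to about 2 mm. A picture is of the moment at which its call begins.
- env.hand_in(): hands the job in, once; it reports no verdict.
The state is a dict: "clock": time; "joint_pos": joint angles; "qvel": joint speeds; "tau": joint torques, N m; "tcp_pos": TCP position; "orientation": TCP orientation; "wrist_force": force on the tool from outside, world axes, zero at the start; "ft_torque": the same for the moment, N m; "finger_gap": finger opening in m.
Only numpy, scipy, OpenCV 4.12 (cv2) and the standard library are available. Lean on these libraries where they do the work, as an engineer would, in place of code of your own. Each camera call takes 0.05 s, during which the arm holds its last target. There are 200 camera calls.

TASK

Take the arbor with the yellow barrel out of the rack, set its tapered shank gently upright into the socket of the spray stand (not forced by hand, not dropped) and let go. Then tap its head with the hand knocker, at least two separate firm taps of about 18 N and never over 26 N, until the taper is locked. Finally stand the knocker upright on its green mat again; do not drop it, and leave the other two arbors, the paint can and the amber jar where they are.

Things in the scene. Friction and masses are not known exactly. Their poses are not given: they have to be found in the camera images.
- arbor: Yellow-barrelled steel arbor, 0.4 kg, 136 mm tall, round about its z axis. Origin at the centre of the shank's small end, its lowest point. z 0-68 mm: shank tapered 1:5, diameter 16 at the tip to 30 mm; 68-76: collar, diameter 42; 76-126: yellow barrel, diameter 30, to grip; 126-136: steel head, diameter 30. Hangs by its collar in one of the three rack holes (tip 2 mm over the table).
- arbor_head (a point): Centre of the flat top of the yellow arbor's head, 136 mm above its tip: the face that is tapped. A tap of 15 N or more locks the taper 1 to 6 mm deeper than where it first bit: the shank then stays wedged in the jaws with nothing pressing on it (its contact forces add up to over 24 N), and another tap of the same strength sinks it by less than 1 mm.
- rack: Fixed wooden block 85 (x) x 225 (y) x 70 mm tall, origin under its centre; three upright 31 mm holes in a row along its y axis at y = -70, 0, 70 mm, one arbor in each. Grip an arbor across the row, the fingers closing along the rack's x axis.
- stand: Fixed spray stand: base disc 140 mm wide, 18 mm tall, column 76 mm wide, 100 mm tall over all, socket open at its top. Origin under its centre. The jaws in it sit in a worn sleeve set at another depth each time: the shank first bites with its tip anywhere from 36 to 63 mm below the rim, then resists with 5 to 15 N per mm; friction keeps it where it is driven. The collar never reaches the rim.
- mouth (a point): Centre of the socket's mouth, on the stand's axis, level with the top of its steel rim, 100 mm over the table; rim diameter 76 outside, 52 mm inside. In it four steel jaws with brass lead-ins stand around a matching 1:5 taper; the lead-in takes the 16 mm tip when it is within 6 mm of the axis. Held off the axis, the shank pushes the hand sideways: shift that way, press no more than about 5 N.
- knocker: Hand knocker (straight palm mallet), 0.35 kg, 100 mm tall, standing upright on its striking face. Origin at the centre of that flat underside, z up. z 0-36 mm: white nylon head with black band, diameter 50; 36-100 mm: dark wooden handle, diameter 28, gripped from above with the fingertips just over the head. Used upright, its underside brought down on the arbor's head.
- mat: Green round rubber mat, diameter 90 mm, 4 mm thick, fixed to the table; origin at the centre of its underside. The knocker starts and ends on it.
- arbor_blue: Blue-barrelled arbor, hanging in the rack, to be left alone. Origin at its lowest point.
- arbor_red: Red-barrelled arbor, hanging in the rack, to be left alone. Origin at its lowest point.
- paint_can: Paint can, 84 mm wide, 110 mm tall, to be left alone. Origin under its centre.
- thinner_jar: Amber jar, 60 mm wide, 90 mm tall, to be left alone. Origin under its centre.
Not all that is in view belongs to the job. What is shaped like the knocker but pink is not meant.

How it is judged:
On the way, in this order (a step that is already met when the one before it is completed fails the run):
1. the yellow arbor stands in the socket, upright within 0.1 rad, its tip within 6 mm of the socket's axis and at least 30 mm below the rim, and the fingers have let go (horizontal distance between arbor and mouth below 0.006 m and z of arbor in the frame of mouth below -0.03 m and angle between arbor's own z axis and vertical below 0.1 rad and contact force between the fingers and arbor below 0.1 N), for 0.2 s.
2. a first tap of the knocker on the arbor (over 8 N) (contact force between knocker and arbor above 8 N).
3. the knocker is lifted off the arbor (contact force between knocker and arbor below 0.1 N), for 0.1 s.
4. a second tap of the knocker on the arbor (over 12 N) (contact force between knocker and arbor above 12 N).
At the end, for the whole second after the job is handed in: Arbor locked: its contact forces in the socket add up to over 24 N with nothing pressing it, tip within 3 mm of the socket axis and over 33 mm below the rim, upright within 0.05 rad, at rest. Knocker upright within 0.1 rad, at rest on the mat, within 35 mm of its centre (contact force between stand and arbor above 24 N and horizontal distance between arbor and mouth below 0.003 m and z of arbor in the frame of mouth below -0.033 m and angle between arbor's own z axis and vertical below 0.05 rad and linear speed of each of arbor, knocker below 0.02 m/s and horizontal distance between knocker and mat below 0.035 m and height (world z) of knocker below 0.012 m and angle between knocker's own z axis and vertical below 0.1 rad); the robot touches nothing.
It fails at once if the knocker hits the arbor with more than 26 N (contact force between knocker and arbor above 26 N).
It fails at once if the arbor is forced into the socket by hand (its contact forces in the socket add up to over 25 N while the fingers hold it; a straight push of 5 N makes about 10 N) (contact force between the fingers and arbor above 1 N and contact force between stand and arbor above 25 N).
It fails at once if the arbor or the knocker is dropped (faster than 0.2 m/s while no finger touches it) ((contact force between the fingers and arbor below 0.05 N and linear speed of arbor above 0.2 m/s) or (contact force between the fingers and knocker below 0.05 N and linear speed of knocker above 0.2 m/s)).
It fails at once if a blue or red arbor, the paint can or the jar is moved by more than 30 mm (distance of any of arbor_blue, arbor_red, paint_can, thinner_jar from where it was at the start of the episode above 0.03 m).
It also fails if it takes over 64 s, if anything falls off the work surface, if the arm or the gripper's body presses on something with over 40 N, if the wrist force passes 120 N, or if a joint passes its speed limit or range.

## Working session

There is one attempt and no reset: what is moved stays moved. The work goes in short steps, Python scripts to look and compute and a tool call to move; the robot and the scene stay as the last step left them, time stands still between calls to the robot, and variables do not carry over. Pictures are saved under pics/ and viewed, about 8 in all and at most 12, crops included, and the job is handed in when it is done.

Besides the shell and the picture viewer there is one more tool, called after "Request:" as a command line: name --argument value ..., lists and objects as JSON in quotes. servo_tool: Moves the arm, as the interface text tells. Its arguments: {"type":"object","properties":{"targets":{"type":"array","items":{"type":"object","properties":{"xyz":{"type":"array","items":{"type":"number"}},"twist":{"type":"array","items":{"type":"number"}},"jaw":{"type":"number"}}}},"squeeze":{"type":"number"}},"required":["targets"]}

```bash
ls; mkdir -p pics
cat > h.py <<'E'
import numpy as np, cv2
from scipy.spatial.transform import Rotation as R
from workcell import env
def rot(q): return R.from_quat([q[1],q[2],q[3],q[0]]).as_matrix()
def cam(n):
    c=env.read_camera(n); c['R']=rot(c['attitude']); c['eye']=np.array(c['eye']); return c
def save(c,f,crop=None,s=1):
    im=c['color'][:,:,::-1]
    if crop: im=im[crop[1]:crop[3],crop[0]:crop[2]]
    cv2.imwrite('pics/'+f,cv2.resize(im,None,fx=s,fy=s,interpolation=cv2.INTER_CUBIC))
def cloud(c):
    v,u=np.mgrid[:384,:512]; d=c['depth']
    p=np.stack([(u-c['cx'])/c['fx']*d,(v-c['cy'])/c['fy']*d,d],-1)
    return p@c['R'].T+c['eye']
def plane(c,u,v,z):
    r=c['R']@np.array([(u-c['cx'])/c['fx'],(v-c['cy'])/c['fy'],1.]); return c['eye']+r*(z-c['eye'][2])/r[2]
E
python3 - <<'E'
from h import *
a=[]
for n in ('scene','side','wrist'):
    c=cam(n); print(n,c['eye'],np.array(c['attitude']),c['fx'],c['cx'],c['cy'],c['R'][:,2]); save(c,n+'0.png')
    np.savez(n+'0.npz',**c); a.append(c['color'][:,:,::-1])
cv2.imwrite('pics/both0.png',cv2.resize(np.vstack(a[:2]),None,fx=.78,fy=.78)) 
s=env.get_state(); print(s)
E
```

```text
pics
scene [ 1.19674572 -0.14451498  0.84022722] [-0.28214131  0.74471342  0.56163739 -0.22441401] 431.23656565145734 249.53375512231483 189.42887012290748 [-0.65117047  0.16815024 -0.74006926]
side [ 0.07600563 -0.61564541  0.82512679] [-0.38147305  0.86083521 -0.31192487  0.1270588 ] 411.94025099770494 250.53857520357343 197.279673889159 [ 0.45673523  0.57750526 -0.67666876]
wrist [0.08527171 0.57245218 0.37317857] [0.10550164 0.78648145 0.60324634 0.08006369] 270.0037144547177 252.48146302966921 187.9537890463405 [ 0.25322416 -0.06935392 -0.96491842]
{'clock': 0.15, 'joint_pos': array([1.16841883e+00, 3.13844011e-01, 4.52359992e-02, 1.30359747e+00,
       7.92374928e-06, 1.43119549e+00]), 'qvel': array([-1.43021668e-03, -1.77074061e-03,  2.40663802e-03, -4.17630149e-04,
       -3.13303773e-04,  3.97447704e-05]), 'tau': array([ 2.15071428e-03, -4.81066632e+01,  2.98814160e+01,  1.39630938e-02,
       -1.09415412e-04,  1.14040685e-05]), 'tcp_pos': array([0.14921964, 0.55490376, 0.23060293]), 'orientation': array([ 3.43218396e-04,  7.93650515e-01,  6.08373540e-01, -6.15344790e-04]), 'wrist_force': array([-0.69442969,  0.62355281, -0.93607844]), 'ft_torque': array([-0.07706848, -0.00341032,  0.03026674]), 'finger_gap': 0.08508285410961713}
```

View pics/both0.png

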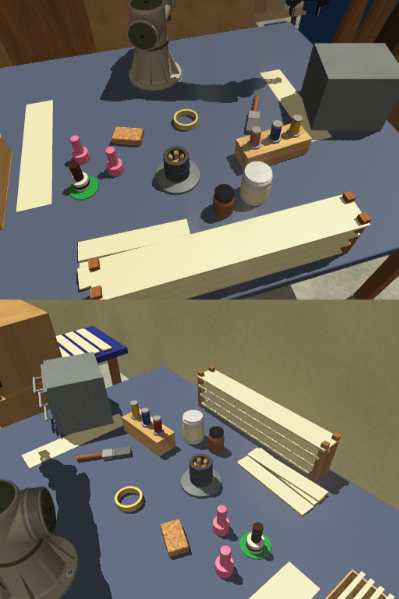

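```bash
cat >> h.py <<'E'
def load(n): return dict(np.load(n+'.npz'))
def circ(P,r=None):
    from scipy.optimize import least_squares
    c0=P[:,:2].mean(0)
    f=(lambda q:np.hypot(*(P[:,:2]-q[:2]).T)-(q[2] if r is None else r))
    s=least_squares(f,[*c0,0.03],loss='soft_l1',f_scale=.002); return s.x,np.abs(s.fun).mean()
E
python3 - <<'E'
from h import *
out=[]
for n,crops in (('scene',[(290,130,420,220),(60,160,190,260)]),('side',[(130,490-384,260,590-384),(250,255,380,355)])):
    c=load(n+'0'); X=cloud(c); hsv=cv2.cvtColor(c['color'],cv2.COLOR_RGB2HSV)
    H,S,V=[hsv[:,:,i].astype(int) for i in range(3)]
    ok=(X[:,:,0]>0.2)&(X[:,:,0]<0.85)&(abs(X[:,:,1])<0.6)&(c['depth']>0)
    masks={'yel':(H>17)&(H<28)&(S>140)&(X[:,:,2]>.07)&(X[:,:,2]<.15),'blue':(H>105)&(H<125)&(S>100)&(X[:,:,2]>.08),'green':(H>45)&(H<80)&(S>120),
     'pink':(H>160)&(H<178)&(S>70)}
    print(n,'table z',np.median(X[:,:,2][ok]))
    for k,m in masks.items():
        m=(m&ok).astype(np.uint8); N,L,st,ce=cv2.connectedComponentsWithStats(m)
        for i in range(1,N):
            if st[i,4]>25:
                P=X[L==i]; print(k,'px',ce[i].round(0),st[i,4],'med',np.median(P,0).round(3),'z',P[:,2].min().round(3),P[:,2].max().round(3))
    for z,name in ((.138,'heads'),(.1,'z100'),(.09,'jar'),(.11,'can'),(.104,'kn')):
        m=(ok&(abs(X[:,:,2]-z)<.004)).astype(np.uint8); N,L,st,ce=cv2.connectedComponentsWithStats(m)
        for i in range(1,N):
            if st[i,4]>25: 
                P=X[L==i]; print(name,ce[i].round(0),st[i,4],P.mean(0).round(4),np.ptp(P,0).round(3))
    for q in crops: out.append(cv2.resize(c['color'][q[1]:q[3],q[0]:q[2],::-1],(390,290),interpolation=cv2.INTER_CUBIC))
cv2.imwrite('pics/crops.png',np.vstack([np.hstack(out[:2]),np.hstack(out[2:])]))
E
```

```text
scene table z -0.0007843393266352972
yel px [378. 164.] 195 med [0.556 0.342 0.103] z 0.076 0.129
yel px [217. 200.] 28 med [ 0.552 -0.055  0.095] z 0.084 0.099
blue px [354. 171.] 134 med [0.564 0.275 0.105] z 0.083 0.126
green px [108. 244.] 544 med [ 0.535 -0.317  0.002] z -0.003 0.031
pink px [102. 193.] 590 med [ 0.41  -0.319  0.036] z -0.005 0.101
pink px [146. 209.] 614 med [ 0.491 -0.22   0.036] z -0.004 0.102
heads [398.  89.] 27 [0.3337 0.5107 0.1379] [0.08  0.026 0.008]
heads [432. 123.] 194 [0.4918 0.5175 0.138 ] [0.156 0.137 0.008]
heads [381. 151.] 89 [0.5465 0.3493 0.1361] [0.029 0.029 0.005]
heads [355. 158.] 88 [0.5518 0.2801 0.136 ] [0.03  0.028 0.005]
heads [329. 166.] 88 [0.5583 0.2104 0.1363] [0.029 0.028 0.004]
z100 [426. 131.] 204 [0.4768 0.5203 0.0999] [0.239 0.136 0.008]
z100 [377. 164.] 30 [0.5538 0.3428 0.1004] [0.024 0.025 0.007]
z100 [352. 172.] 31 [0.5613 0.2751 0.1001] [0.019 0.025 0.007]
z100 [ 95. 177.] 69 [ 0.3995 -0.3224  0.098 ] [0.028 0.026 0.005]
z100 [326. 180.] 26 [0.567  0.2058 0.0999] [0.021 0.023 0.007]
z100 [225. 200.] 376 [ 0.559  -0.0391 
[... 3236 characters left out ...]
08]
jar [438. 363.] 192 [ 0.5488 -0.5539  0.0899] [0.111 0.017 0.008]
can [260. 113.] 40 [0.8415 0.2931 0.1109] [0.013 0.067 0.008]
can [341. 163.] 482 [ 0.8411 -0.049   0.1109] [0.014 0.555 0.008]
can [102. 139.] 170 [0.3823 0.4962 0.1098] [0.209 0.069 0.008]
can [247. 149.] 319 [0.683  0.1633 0.1096] [0.075 0.08  0.008]
kn [104. 140.] 181 [0.3852 0.4949 0.1041] [0.208 0.068 0.008]
kn [248. 156.] 79 [0.6704 0.1442 0.1034] [0.073 0.07  0.008]
kn [202. 163.] 26 [0.5487 0.2022 0.1039] [0.027 0.019 0.007]
kn [282. 268.] 26 [ 0.4732 -0.2186  0.1009] [0.014 0.021 0.002]
kn [331. 291.] 128 [ 0.507  -0.3291  0.1037] [0.029 0.026 0.008]
kn [289. 322.] 65 [ 0.3943 -0.3239  0.1011] [0.024 0.024 0.003]
```

View pics/crops.png

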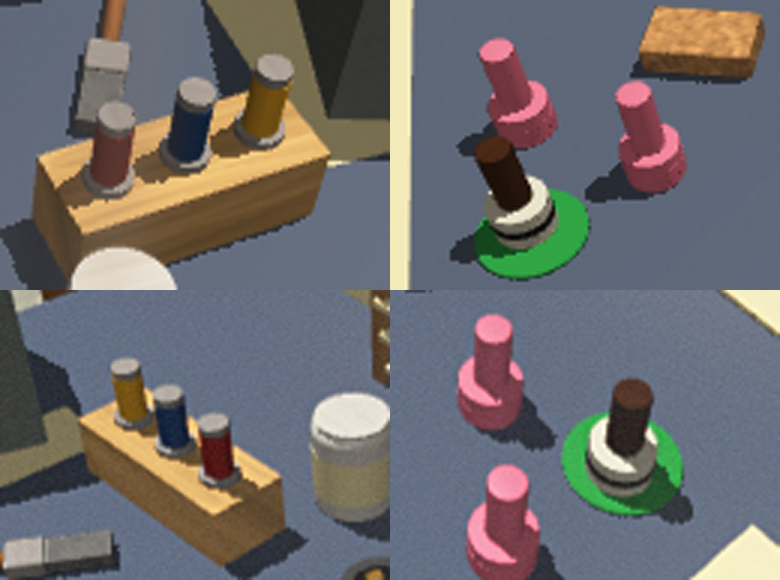

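Run:
```python
from h import *
for n in ('scene','side'):
    c=load(n+'0'); X=cloud(c); hsv=cv2.cvtColor(c['color'],cv2.COLOR_RGB2HSV)
    x,y,z=np.moveaxis(X,-1,0)
    m=(x>.2)&(x<.75)&(y>.38)&(y<.7)&(z>.03)&(c['depth']>0)
    P=X[m]; print(n,'box',np.percentile(P,[0.5,2,50,98,99.5],axis=0).round(3).tolist())
    top=P[P[:,2]>np.percentile(P[:,2],98)-.02]; print('top',top.min(0).round(3),top.max(0).round(3))
    g=(hsv[:,:,0]>45)&(hsv[:,:,0]<80)&(hsv[:,:,1]>120)
    cs=max(cv2.findContours(g.astype(np.uint8),0,2)[0],key=cv2.contourArea)[:,0]
    Q=np.array([plane(c,u,v,.004) for u,v in cv2.convexHull(cs)[:,0]]); print('mat',circ(Q,.045))
    kn=(abs(x-.51)<.05)&(abs(y+.328)<.05)&(abs(z-.104)<.004); print('kn',circ(X[kn],)[0], X[kn].mean(0))
    st=(np.hypot(x-.556,y+.039)<.05)&(abs(z-.099)<.003); print('rim mean',X[st].mean(0)); 
    hull=cv2.convexHull(X[st][:,:2].astype(np.float32)); print('minEnclosing',cv2.minEnclosingCircle(hull))
```

```text
scene box [[0.298, 0.385, 0.032], [0.314, 0.463, 0.037], [0.498, 0.561, 0.178], [0.559, 0.688, 0.22], [0.583, 0.696, 0.22]]
top [0.283 0.462 0.2  ] [0.555 0.7   0.222]
mat (array([ 0.52094389, -0.32440757,  0.03      ]), np.float64(0.00032291572851282646))
kn [ 0.51244703 -0.32749528  0.00933783] [ 0.51233523 -0.3275166   0.10212144]
rim mean [ 0.55851264 -0.03835875  0.09824133]
minEnclosing ((0.5564448833465576, -0.03810308873653412), 0.03896379470825195)
side box [[0.265, 0.388, 0.032], [0.278, 0.463, 0.038], [0.39, 0.513, 0.18], [0.52, 0.69, 0.221], [0.54, 0.697, 0.222]]
top [0.283 0.46  0.202] [0.558 0.7   0.223]
mat (array([ 0.51565865, -0.32500092,  0.03      ]), np.float64(0.0003947032541648896))
kn [ 0.50708163 -0.32916688  0.00977687] [ 0.50695277 -0.32914251  0.10373646]
rim mean [ 0.55263841 -0.03920862  0.09907936]
minEnclosing ((0.5530122518539429, -0.03763481229543686), 0.038899291306734085)
```

```bash
cat >> h.py <<'E'
def go(p,yaw,zdown=True):
    s=env.get_state(); M=rot(s['orientation']); 
    T=np.array([[np.cos(yaw),np.sin(yaw),0],[np.sin(yaw),-np.cos(yaw),0],[0,0,-1]])
    print('xyz',(M.T@(np.array(p)-s['tcp_pos'])).round(4),'twist',R.from_matrix(M.T@T).as_rotvec().round(4))
    print('t',s['clock'],'tcp',s['tcp_pos'].round(4),'yaw',np.arctan2(M[1,0],M[0,0]).round(4),'tilt',np.round(M[:,2],4),'q',s['joint_pos'].round(2))
E
python3 - <<'E'
from h import *
go([.5444,.3487,.27],.08)
E
```

```text
xyz [-0.0965  0.4352 -0.0394] twist [7.000e-04 1.300e-03 1.228e+00]
t 0.15 tcp [0.1492 0.5549 0.2306] yaw 1.308 tilt [-6.0e-04 -1.3e-03 -1.0e+00] q [1.17 0.31 0.05 1.3  0.   1.43]
```

Request:
servo_tool --targets '[{"xyz": [0,0,-0.04],"twist": [0,0,0],"jaw": 1},{"xyz": [0,0,-0.07],"twist": [0,0,0],"jaw": 1},{"xyz": [-0.0965,0.435,-0.07],"twist": [0,0,1.228],"jaw": 1},{"xyz": [-0.0965,0.435,-0.07],"twist": [0,0,1.228],"jaw": 1},{"xyz": [-0.0965,0.435,-0.07],"twist": [0,0,1.228],"jaw": 1},{"xyz": [-0.0965,0.435,-0.07],"twist": [0,0,1.228],"jaw": 1},{"xyz": [-0.0965,0.435,-0.07],"twist": [0,0,1.228],"jaw": 1},{"xyz": [-0.0965,0.435,-0.07],"twist": [0,0,1.228],"jaw": 1},{"xyz": [-0.0965,0.435,-0.07],"twist": [0,0,1.228],"jaw": 1},{"xyz": [-0.0965,0.435,-0.07],"twist": [0,0,1.228],"jaw": 1},{"xyz": [-0.0965,0.435,-0.07],"twist": [0,0,1.228],"jaw": 1},{"xyz": [-0.0965,0.435,-0.07],"twist": [0,0,1.228],"jaw": 1}]'

```text
clock: 1.15
tcp_pos: [0.5202, 0.3611, 0.301]
orientation: [-0.0, 0.999, 0.037, -0.0]
wrist_force: [-0.8, 2.1, 0.7]
finger_gap: 0.0857
```

Let it settle, then look with the wrist camera.

Request:
servo_tool --targets '[{"xyz": [0.023,0.013,0.03],"twist": [0,0,0],"jaw": 1},{"xyz": [0.023,0.013,0.03],"twist": [0,0,0],"jaw": 1},{"xyz": [0.023,0.013,0.03],"twist": [0,0,0],"jaw": 1},{"xyz": [0.023,0.013,0.03],"twist": [0,0,0],"jaw": 1}]'

```text
clock: 1.48
tcp_pos: [0.5422, 0.3512, 0.2709]
orientation: [0.0, 0.999, 0.04, -0.001]
wrist_force: [0.3, 0.5, -0.2]
finger_gap: 0.0853
```

Run:
```python
from h import *
c=cam('wrist'); save(c,'w1.png'); X=cloud(c); x,y,z=np.moveaxis(X,-1,0)
m=(c['depth']>0)&(abs(z-.138)<.006)&(x>.45)&(x<.65)&(y<.42)
N,L,st,ce=cv2.connectedComponentsWithStats(m.astype(np.uint8))
for i in range(1,N):
    if st[i,4]>40:
        P=X[L==i]; (q,r)=cv2.minEnclosingCircle(P[:,:2].astype(np.float32)); print(ce[i].round(0),st[i,4],P.mean(0).round(4),np.ptp(P,0).round(3),np.round(q,4),round(r,4))
print(c['eye'])
go([.5444,.3487,.086],.08); print(env.get_state()['wrist_force'])
```

```text
[254. 179.] 614 [0.5441 0.3529 0.1378] [0.029 0.029 0.008] [0.5443 0.3523] 0.0151
[254. 239.] 531 [0.5498 0.2839 0.1376] [0.029 0.029 0.008] [0.55   0.2827] 0.0149
[254. 293.] 478 [0.5554 0.2147 0.1374] [0.029 0.03  0.007] [0.5557 0.2131] 0.0156
[0.53722609 0.41757385 0.41357101]
xyz [0.0021 0.0034 0.1859] twist [-0.0004 -0.      0.0008]
t 1.5333 tcp [0.542  0.3518 0.2719] yaw 0.0808 tilt [-0.e+00  4.e-04 -1.e+00] q [0.45 0.46 0.35 1.47 0.   1.94]
[0.74913662 0.4186007  0.30999527]
```

View pics/w1.png

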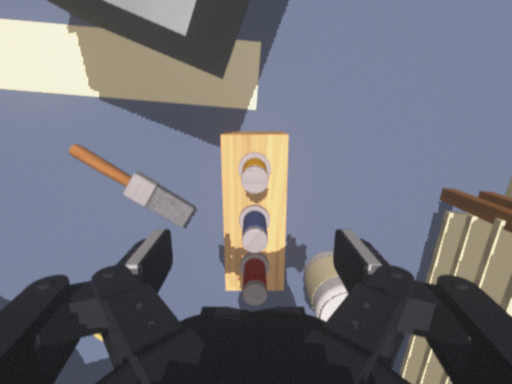

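Request:
servo_tool --targets '[{"xyz": [0.0022,0.0015,0.035],"twist": [0,0,0],"jaw": 1},{"xyz": [0.0022,0.0015,0.07],"twist": [0,0,0],"jaw": 1},{"xyz": [0.0022,0.0015,0.105],"twist": [0,0,0],"jaw": 1},{"xyz": [0.0022,0.0015,0.135],"twist": [0,0,0],"jaw": 1},{"xyz": [0.0022,0.0015,0.165],"twist": [0,0,0],"jaw": 0.9},{"xyz": [0.0022,0.0015,0.184],"twist": [0,0,0],"jaw": 0.8},{"xyz": [0.0022,0.0015,0.184],"twist": [0,0,0],"jaw": 0.6},{"xyz": [0.0022,0.0015,0.184],"twist": [0,0,0],"jaw": 0.5}]' --squeeze 50

```text
clock: 2.2
tcp_pos: [0.5438, 0.351, 0.0879]
orientation: [0.0, 0.999, 0.041, -0.0]
wrist_force: [-0.3, 0.4, 1.7]
finger_gap: 0.0453
```

Request:
servo_tool --targets '[{"xyz": [0,0,0],"twist": [0,0,0],"jaw": 0.4},{"xyz": [0,0,0],"twist": [0,0,0],"jaw": 0.2},{"xyz": [0,0,0],"twist": [0,0,0],"jaw": 0.2},{"xyz": [0,0,0],"twist": [0,0,0],"jaw": 0.2},{"xyz": [0,0,0],"twist": [0,0,0],"jaw": 0.2},{"xyz": [0,0,0],"twist": [0,0,0],"jaw": 0.2}]'

```text
clock: 2.7
tcp_pos: [0.5454, 0.3514, 0.0903]
orientation: [-0.001, 0.999, 0.04, 0.001]
wrist_force: [-4.2, 1.6, 7.3]
finger_gap: 0.0288
```

Request:
servo_tool --targets '[{"xyz": [0,0,-0.005],"twist": [0,0,0],"jaw": 0.2},{"xyz": [0,0,-0.01],"twist": [0,0,0],"jaw": 0.2},{"xyz": [0,0,-0.02],"twist": [0,0,0],"jaw": 0.2},{"xyz": [0,0,-0.04],"twist": [0,0,0],"jaw": 0.2},{"xyz": [0,0,-0.06],"twist": [0,0,0],"jaw": 0.2},{"xyz": [0,0,-0.085],"twist": [0,0,0],"jaw": 0.2},{"xyz": [0,0,-0.11],"twist": [0,0,0],"jaw": 0.2},{"xyz": [0,0,-0.14],"twist": [0,0,0],"jaw": 0.2},{"xyz": [0,0,-0.15],"twist": [0,0,0],"jaw": 0.2},{"xyz": [0,0,-0.15],"twist": [0,0,0],"jaw": 0.2}]' --squeeze 60

```text
clock: 3.53
tcp_pos: [0.547, 0.3507, 0.2415]
orientation: [-0.001, 0.999, 0.04, 0.003]
wrist_force: [0.9, 0.3, -4.6]
finger_gap: 0.0284
```

Run:
```python
from h import *
c=cam('wrist'); s=cam('side'); cs=cam('scene')
cv2.imwrite('pics/w2.png',np.hstack([cv2.resize(c['color'],(400,300)),cv2.resize(s['color'][40:220,110:350],(400,300))])[:,:,::-1])
for n,k in (('wrist',c),('side',s),('scene',cs)):
    X=cloud(k); x,y,z=np.moveaxis(X,-1,0); np.savez(n+'1.npz',**k)
    h=cv2.cvtColor(k['color'],cv2.COLOR_RGB2HSV).astype(int)
    m=(h[:,:,0]>17)&(h[:,:,0]<28)&(h[:,:,1]>140)&(abs(x-.545)<.05)&(abs(y-.35)<.05)&(z>.15)
    if m.any(): print(n,'yellow z',np.percentile(z[m],[2,98]).round(4),m.sum())
go([.5555,-.037,.24],.08); print(env.get_state()['wrist_force'],env.get_state()['ft_torque'],env.get_state()['finger_gap'])
```

```text
wrist yellow z [0.2342 0.2799] 1917
side yellow z [0.2278 0.2761] 136
scene yellow z [0.2228 0.2733] 176
xyz [-0.0199  0.3863 -0.0041] twist [ 0.0009  0.0022 -0.0001]
t 3.6833 tcp [0.5445 0.3496 0.2355] yaw 0.0799 tilt [-0.0022 -0.0011 -1.    ] q [ 0.45  0.46  0.27  1.39 -0.    1.94]
[-0.38624901  0.40861588 -4.70835853] [-0.02678966  0.04987018 -0.03999078] 0.0289908099285105
```

View pics/w2.png

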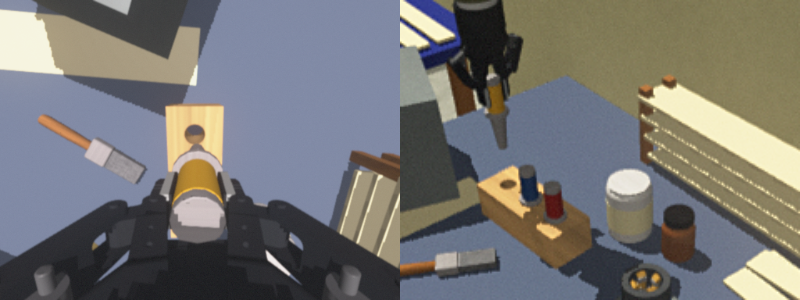

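Request:
servo_tool --targets '[{"xyz": [0,0,-0.03],"twist": [0,0,0],"jaw": 0.2},{"xyz": [-0.002,0.03,-0.035],"twist": [0,0,0],"jaw": 0.2},{"xyz": [-0.004,0.07,-0.035],"twist": [0,0,0],"jaw": 0.2},{"xyz": [-0.006,0.11,-0.035],"twist": [0,0,0],"jaw": 0.2},{"xyz": [-0.0085,0.15,-0.035],"twist": [0,0,0],"jaw": 0.2},{"xyz": [-0.011,0.19,-0.035],"twist": [0,0,0],"jaw": 0.2},{"xyz": [-0.013,0.23,-0.035],"twist": [0,0,0],"jaw": 0.2},{"xyz": [-0.015,0.27,-0.035],"twist": [0,0,0],"jaw": 0.2},{"xyz": [-0.0175,0.31,-0.035],"twist": [0,0,0],"jaw": 0.2},{"xyz": [-0.02,0.35,-0.035],"twist": [0,0,0],"jaw": 0.2},{"xyz": [-0.022,0.39,-0.035],"twist": [0,0,0],"jaw": 0.2},{"xyz": [-0.0235,0.42,-0.035],"twist": [0,0,0],"jaw": 0.2}]'

```text
clock: 4.68
tcp_pos: [0.5538, -0.0734, 0.2698]
orientation: [-0.0, 0.999, 0.039, -0.002]
wrist_force: [0.7, 0.6, -3.2]
finger_gap: 0.0288
```

Request:
servo_tool --targets '[{"xyz": [-0.0015,0.025,0],"twist": [0,0,0],"jaw": 0.2},{"xyz": [-0.0015,0.025,0],"twist": [0,0,0],"jaw": 0.2},{"xyz": [-0.0015,0.025,0],"twist": [0,0,0],"jaw": 0.2},{"xyz": [-0.0015,0.025,0],"twist": [0,0,0],"jaw": 0.2}]'

```text
clock: 5.02
tcp_pos: [0.5548, -0.0952, 0.2704]
orientation: [-0.001, 0.999, 0.04, -0.002]
wrist_force: [0.5, -0.0, -3.3]
finger_gap: 0.0288
```

```bash
cat >> h.py <<'E'
def yel(k,tcp,r=.015):
    X=cloud(k); x,y,z=np.moveaxis(X,-1,0)
    h=cv2.cvtColor(k['color'],cv2.COLOR_RGB2HSV).astype(int)
    m=(h[:,:,0]>17)&(h[:,:,0]<28)&(h[:,:,1]>140)&(np.hypot(x-tcp[0],y-tcp[1])<.04)&(abs(z-tcp[2])<.06)&(k['depth']>0)
    P=X[m]; 
    e=k['eye'][:2]; c0=P[:,:2].mean(0); o=(c0-e)/np.linalg.norm(c0-e)
    from scipy.optimize import least_squares
    f=lambda q:np.hypot(P[:,0]-q[0]-q[2]*(P[:,2]-tcp[2]),P[:,1]-q[1]-q[3]*(P[:,2]-tcp[2]))-r
    s=least_squares(f,[*(c0+o*.012),0,0],loss='soft_l1',f_scale=.001)
    return s.x.round(4),np.abs(s.fun).mean().round(4),np.percentile(P[:,2],[1,99]).round(4),len(P)
E
python3 - <<'E'
from h import *
t=env.get_state()['tcp_pos']; go([.555,-.10,.27],.08)
for n in ('wrist','side','scene'):
    k=cam(n); np.savez(n+'2.npz',**k); print(n,'arbor ctr/tilt',yel(k,t))
    X=cloud(k); x,y,z=np.moveaxis(X,-1,0)
    m=(abs(z-.099)<.004)&(np.hypot(x-.5555,y+.037)<.055)&(k['depth']>0)
    P=X[m]; print('  rim',P.mean(0).round(4),np.ptp(P,0).round(4),[np.round(a,4) for a in cv2.minEnclosingCircle(P[:,:2].astype(np.float32))],len(P))
    if n=='wrist': save(k,'w3.png')
E
```

```text
xyz [-0.0002  0.0048  0.0004] twist [-0.0018  0.0031 -0.0005]
t 5.0167 tcp [ 0.5548 -0.0952  0.2704] yaw 0.0795 tilt [-0.0032  0.0015 -1.    ] q [-0.31  0.29  0.1   1.39  0.    1.18]
wrist arbor ctr/tilt (array([ 0.5547, -0.0948,  0.0099, -0.0028]), np.float64(0.0002), array([0.2624, 0.3095]), 1929)
  rim [ 0.555  -0.0347  0.0995] [0.0748 0.0745 0.0075] [array([ 0.555 , -0.0357]), np.float64(0.0381)] 2331
side arbor ctr/tilt (array([ 0.5536, -0.0946,  0.0201, -0.0041]), np.float64(0.0008), array([0.2594, 0.3086]), 149)
  rim [ 0.5524 -0.0398  0.0991] [0.0764 0.0752 0.0077] [array([ 0.553 , -0.0356]), np.float64(0.0406)] 373
scene arbor ctr/tilt (array([ 0.5573, -0.0943,  0.1484,  0.0463]), np.float64(0.001), array([0.257 , 0.3083]), 88)
  rim [ 0.5584 -0.0381  0.0979] [0.0767 0.0744 0.0071] [array([ 0.5572, -0.0371]), np.float64(0.0389)] 429
```

View pics/w3.png

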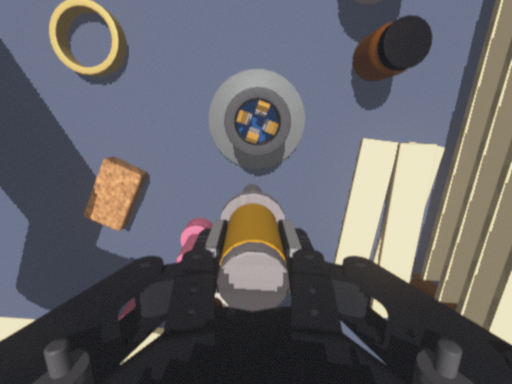

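Request:
servo_tool --targets '[{"xyz": [0.002,-0.03,0.02],"twist": [0,0,0],"jaw": 0.2},{"xyz": [0.005,-0.061,0.05],"twist": [-0.002,0.003,0],"jaw": 0.2},{"xyz": [0.005,-0.061,0.07],"twist": [-0.002,0.003,0],"jaw": 0.2},{"xyz": [0.005,-0.061,0.075],"twist": [-0.002,0.003,0],"jaw": 0.2},{"xyz": [0.005,-0.061,0.075],"twist": [-0.002,0.003,0],"jaw": 0.2},{"xyz": [0.005,-0.061,0.075],"twist": [-0.002,0.003,0],"jaw": 0.2},{"xyz": [0.005,-0.061,0.075],"twist": [-0.002,0.003,0],"jaw": 0.2}]'

```text
clock: 5.75
tcp_pos: [0.557, -0.0349, 0.1991]
orientation: [0.001, 0.999, 0.04, 0.003]
wrist_force: [0.3, 0.1, -2.4]
finger_gap: 0.0286
```

Run:
```python
from h import *
k=cam('wrist'); s=env.get_state(); go([.555,-.037,.16],.08); print(s['wrist_force'].round(2),s['ft_torque'].round(3)); print(yel(k,s['tcp_pos']))
```

```text
xyz [-0.0024  0.0016  0.0391] twist [ 0.003  -0.0061 -0.0007]
t 5.8 tcp [ 0.557  -0.0351  0.1991] yaw 0.0793 tilt [ 0.0063 -0.0025 -1.    ] q [-0.21  0.29 -0.07  1.21 -0.    1.29]
[-0.33 -1.26 -3.57] [ 0.013 -0.024  0.039]
(array([ 0.5569, -0.0345,  0.0008,  0.0011]), np.float64(0.0002), array([0.1908, 0.238 ]), 1923)
```

Request:
servo_tool --targets '[{"xyz": [-0.0024,0.0016,0.01],"twist": [0,0,0],"jaw": 0.2},{"xyz": [-0.0024,0.0016,0.02],"twist": [0,0,0],"jaw": 0.2},{"xyz": [-0.0024,0.0016,0.028],"twist": [0,0,0],"jaw": 0.2},{"xyz": [-0.0024,0.0016,0.032],"twist": [0,0,0],"jaw": 0.2},{"xyz": [-0.0024,0.0016,0.034],"twist": [0,0,0],"jaw": 0.2},{"xyz": [-0.0024,0.0016,0.036],"twist": [0,0,0],"jaw": 0.2}]'

```text
clock: 6.3
tcp_pos: [0.5537, -0.0363, 0.1609]
orientation: [0.001, 0.999, 0.04, 0.001]
wrist_force: [0.8, -0.2, -4.0]
finger_gap: 0.0287
```

Run:
```python
from h import *
s=env.get_state(); go([.555,-.037,.15],.08); print(s['wrist_force'].round(2),s['ft_torque'].round(3))
```

```text
xyz [0.0012 0.0008 0.0109] twist [ 0.0019 -0.0028 -0.0002]
t 6.3 tcp [ 0.5537 -0.0363  0.1609] yaw 0.0798 tilt [ 0.003  -0.0017 -1.    ] q [-0.21  0.3  -0.14  1.12 -0.    1.28]
[ 0.77 -0.19 -4.  ] [-0.04  -0.15  -0.044]
```

Request:
servo_tool --targets '[{"xyz": [0.001,0.0008,0.0025],"twist": [0,0,0],"jaw": 0.2},{"xyz": [0.001,0.0008,0.005],"twist": [0,0,0],"jaw": 0.2},{"xyz": [0.001,0.0008,0.0075],"twist": [0,0,0],"jaw": 0.2},{"xyz": [0.001,0.0008,0.009],"twist": [0,0,0],"jaw": 0.2}]'

```text
clock: 6.63
tcp_pos: [0.5547, -0.0368, 0.1519]
orientation: [0.001, 0.999, 0.04, 0.001]
wrist_force: [-0.5, 0.6, -3.5]
finger_gap: 0.0288
```

Request:
servo_tool --targets '[{"xyz": [0,0,0.001],"twist": [0,0,0],"jaw": 0.2},{"xyz": [0,0,0.002],"twist": [0,0,0],"jaw": 0.2}]'

```text
clock: 6.8
tcp_pos: [0.5548, -0.0368, 0.1503]
orientation: [0.001, 0.999, 0.04, 0.002]
wrist_force: [0.8, 0.1, -3.0]
finger_gap: 0.0287
```

Request:
servo_tool --targets '[{"xyz": [0,0,0.001],"twist": [0,0,0],"jaw": 0.2},{"xyz": [0,0,0.002],"twist": [0,0,0],"jaw": 0.2}]'

```text
clock: 6.97
tcp_pos: [0.555, -0.0367, 0.1484]
orientation: [0.001, 0.999, 0.04, 0.002]
wrist_force: [1.4, 2.3, -2.1]
finger_gap: 0.029
```

Request:
servo_tool --targets '[{"xyz": [0.001,-0.0015,0],"twist": [0,0,0],"jaw": 0.2},{"xyz": [0.001,-0.0015,0],"twist": [0,0,0],"jaw": 0.2},{"xyz": [0.001,-0.0015,0.001],"twist": [0,0,0],"jaw": 0.2}]'

```text
clock: 7.22
tcp_pos: [0.5554, -0.0359, 0.1475]
orientation: [0.002, 0.999, 0.04, 0.001]
wrist_force: [-2.0, -2.3, -0.9]
finger_gap: 0.0291
```

Run:
```python
from h import *
s=env.get_state(); go([.555,-.037,.15],.08); print(s['wrist_force'].round(2),s['ft_torque'].round(3))
```

```text
xyz [-0.0005  0.0011 -0.0025] twist [ 0.0033 -0.0024 -0.0003]
t 7.2167 tcp [ 0.5554 -0.0359  0.1475] yaw 0.0797 tilt [ 0.0027 -0.0031 -1.    ] q [-0.21  0.31 -0.16  1.09 -0.    1.28]
[-2.03 -2.34 -0.93] [-0.611  0.522  0.015]
```

Request:
servo_tool --targets '[{"xyz": [-0.0005,0.0007,0],"twist": [0,0,0],"jaw": 0.2},{"xyz": [-0.0005,0.0007,0],"twist": [0,0,0],"jaw": 0.2},{"xyz": [-0.0005,0.0007,0],"twist": [0,0,0],"jaw": 0.2}]'

```text
clock: 7.47
tcp_pos: [0.5553, -0.0362, 0.1473]
orientation: [0.001, 0.999, 0.04, 0.002]
wrist_force: [-0.8, -1.6, -3.2]
finger_gap: 0.0287
```

Run:
```python
from h import *
k=cam('wrist');s=env.get_state(); go([.555,-.037,.15],.08); print(s['wrist_force'].round(2),s['ft_torque'].round(3)); print(yel(k,s['tcp_pos']))
```

```text
xyz [-0.0003  0.0008 -0.0027] twist [ 0.002  -0.0033 -0.0002]
t 7.5167 tcp [ 0.5553 -0.0362  0.1473] yaw 0.0799 tilt [ 0.0034 -0.0017 -1.    ] q [-0.21  0.31 -0.16  1.09 -0.    1.28]
[ 0.19 -1.47 -2.12] [-0.366  0.055  0.016]
(array([ 0.5544, -0.0349,  0.0341, -0.0352]), np.float64(0.0008), array([0.0964, 0.1862]), 2207)
```

Request:
servo_tool --targets '[{"xyz": [0,0.0004,0],"twist": [0,0,0],"jaw": 0.2},{"xyz": [0,0.0004,0.001],"twist": [0,0,0],"jaw": 0.2},{"xyz": [0,0.0004,0.001],"twist": [0,0,0],"jaw": 0.2}]'

```text
clock: 7.77
tcp_pos: [0.5552, -0.0364, 0.1465]
orientation: [0.001, 0.999, 0.04, 0.002]
wrist_force: [-1.9, 0.3, -1.1]
finger_gap: 0.0285
```

Request:
servo_tool --targets '[{"xyz": [0,0,0.001],"twist": [0,0,0],"jaw": 0.2},{"xyz": [0,0,0.001],"twist": [0,0,0],"jaw": 0.2}]'

```text
clock: 7.93
tcp_pos: [0.5553, -0.0364, 0.1459]
orientation: [0.001, 0.999, 0.04, 0.002]
wrist_force: [-2.0, -0.7, 2.8]
finger_gap: 0.0286
```

Request:
servo_tool --targets '[{"xyz": [-0.0003,0,-0.0003],"twist": [0,0,0],"jaw": 0.2},{"xyz": [-0.0003,0,-0.0003],"twist": [0,0,0],"jaw": 0.2}]'

```text
clock: 8.1
tcp_pos: [0.5552, -0.0364, 0.1459]
orientation: [0.001, 0.999, 0.04, 0.002]
wrist_force: [-1.4, 0.7, 2.2]
finger_gap: 0.0289
```

Run:
```python
from h import *
s=env.get_state(); go([.555,-.037,.15],.08); print(s['wrist_force'].round(2),s['ft_torque'].round(3))
```

```text
xyz [-0.0003  0.0006 -0.0041] twist [ 0.0018 -0.0039  0.0001]
t 8.1 tcp [ 0.5552 -0.0364  0.1459] yaw 0.0801 tilt [ 0.004  -0.0015 -1.    ] q [-0.21  0.31 -0.17  1.09 -0.    1.28]
[-1.37  0.71  2.18] [-0.041  0.317 -0.037]
```

Request:
servo_tool --targets '[{"xyz": [-0.0002,0,0],"twist": [0,0,0],"jaw": 0.3},{"xyz": [-0.0002,0,0],"twist": [0,0,0],"jaw": 0.38},{"xyz": [-0.0002,0,0],"twist": [0,0,0],"jaw": 0.45},{"xyz": [-0.0002,0,0],"twist": [0,0,0],"jaw": 0.6},{"xyz": [-0.0002,0,0],"twist": [0,0,0],"jaw": 0.8},{"xyz": [-0.0002,0,0],"twist": [0,0,0],"jaw": 0.9}]' --squeeze 20

```text
clock: 8.6
tcp_pos: [0.5548, -0.0365, 0.1455]
orientation: [0.001, 0.999, 0.04, 0.002]
wrist_force: [-0.5, -0.1, 0.5]
finger_gap: 0.0729
```

Request:
servo_tool --targets '[{"xyz": [0,0,-0.02],"twist": [0,0,0],"jaw": 0.95},{"xyz": [0,0,-0.05],"twist": [0,0,0],"jaw": 0.95},{"xyz": [0,0,-0.085],"twist": [0,0,0],"jaw": 0.95},{"xyz": [0,0,-0.12],"twist": [0,0,0],"jaw": 0.95},{"xyz": [0,0,-0.12],"twist": [0,0,0],"jaw": 0.95},{"xyz": [0,0,-0.12],"twist": [0,0,0],"jaw": 0.95}]'

```text
clock: 9.1
tcp_pos: [0.5559, -0.0366, 0.2681]
orientation: [0.002, 0.999, 0.04, 0.004]
wrist_force: [0.4, 1.1, -0.9]
finger_gap: 0.0809
```

```bash
cat >> h.py <<'E'
def top(k,c,z,dz=.006,r=.03):
    X=cloud(k); m=(k['depth']>0)&(abs(X[:,:,2]-z)<dz)&(np.hypot(X[:,:,0]-c[0],X[:,:,1]-c[1])<r); P=X[m]
    if len(P)<15: return None
    (q,rr)=cv2.minEnclosingCircle(P[:,:2].astype(np.float32)); return P.mean(0).round(4),np.ptp(P,0).round(3),np.round(q,4),round(rr,4),len(P),np.median(P[:,2]).round(4)
E
python3 - <<'E'
from h import *
go([.51,-.328,.2],.08); t=[.555,-.0365,.175]; im=[]
for n in ('wrist','side','scene'):
    k=cam(n); np.savez(n+'3.npz',**k); 
    try: print(n,yel(k,t))
    except Exception as e: print(e)
    print('top',top(k,t,.197,.008)); im.append(k['color'])
cv2.imwrite('pics/p4.png',np.hstack([cv2.resize(im[1][130:280,190:390],(400,300)),cv2.resize(im[2][120:270,120:320],(400,300))])[:,:,::-1])
E
```

```text
xyz [-0.0696  0.2865  0.0686] twist [ 0.0035 -0.0083  0.    ]
t 9.1 tcp [ 0.5559 -0.0366  0.2681] yaw 0.08 tilt [ 0.0086 -0.0028 -1.    ] q [-0.21  0.26  0.07  1.37 -0.    1.28]
wrist (array([ 5.551e-01, -3.600e-02, -4.000e-04, -3.600e-03]), np.float64(0.0001), array([0.1443, 0.1845]), 231)
top (array([ 0.5551, -0.035 ,  0.1935]), array([0.029, 0.029, 0.006]), array([ 0.555 , -0.0357]), 0.015, 938, np.float64(0.1935))
side (array([ 0.5541, -0.0369,  0.0121, -0.0221]), np.float64(0.0008), array([0.1362, 0.1853]), 171)
top (array([ 0.552 , -0.0387,  0.1932]), array([0.03 , 0.03 , 0.008]), array([ 0.5536, -0.0382]), 0.0157, 91, np.float64(0.1934))
scene (array([ 0.5561, -0.0371,  0.016 , -0.001 ]), np.float64(0.0007), array([0.1333, 0.1827]), 209)
top (array([ 0.5582, -0.0374,  0.1918]), array([0.029, 0.028, 0.006]), array([ 0.5569, -0.0383]), 0.0162, 118, np.float64(0.1918))
```

View pics/p4.png

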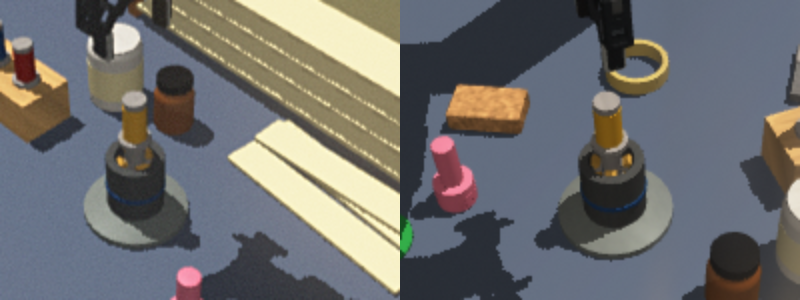

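Request:
servo_tool --targets '[{"xyz": [-0.008,0.035,0],"twist": [0,0,0],"jaw": 1},{"xyz": [-0.018,0.075,0],"twist": [0,0,0],"jaw": 1},{"xyz": [-0.028,0.115,0],"twist": [0,0,0],"jaw": 1},{"xyz": [-0.038,0.155,0],"twist": [0,0,0],"jaw": 1},{"xyz": [-0.048,0.195,0.01],"twist": [0,0,0],"jaw": 1},{"xyz": [-0.058,0.235,0.02],"twist": [0,0,0],"jaw": 1},{"xyz": [-0.066,0.27,0.03],"twist": [0,0,0],"jaw": 1},{"xyz": [-0.0696,0.2865,0.04],"twist": [0,0,0],"jaw": 1},{"xyz": [-0.0696,0.2865,0.04],"twist": [0,0,0],"jaw": 1},{"xyz": [-0.0696,0.2865,0.04],"twist": [0,0,0],"jaw": 1},{"xyz": [-0.0696,0.2865,0.04],"twist": [0,0,0],"jaw": 1}]'

```text
clock: 10.17
tcp_pos: [0.5078, -0.3262, 0.2251]
orientation: [-0.0, 0.999, 0.04, 0.001]
wrist_force: [0.6, -0.0, -0.1]
finger_gap: 0.0856
```

Run:
```python
from h import *
k=cam('wrist'); save(k,'w5.png'); np.savez('wrist4.npz',**k); go([.51,-.328,.045],.08)
print(top(k,[.51,-.328],.104,.006,.035))
h=cv2.cvtColor(k['color'],cv2.COLOR_RGB2HSV); g=(h[:,:,0]>45)&(h[:,:,0]<80)&(h[:,:,1]>120)
cs=max(cv2.findContours(g.astype(np.uint8),0,2)[0],key=cv2.contourArea)[:,0]
Q=np.array([plane(k,u,v,.004) for u,v in cv2.convexHull(cs)[:,0]]); print('mat',circ(Q,.045),circ(Q))
```

```text
xyz [0.0012 0.0019 0.1808] twist [ 0.0009 -0.0027  0.0014]
t 10.2167 tcp [ 0.5082 -0.3261  0.2258] yaw 0.0814 tilt [ 2.7e-03 -7.0e-04 -1.0e+00] q [-0.7   0.37  0.11  1.31  0.    0.79]
(array([ 0.5097, -0.3256,  0.1036]), array([0.027, 0.027, 0.008]), array([ 0.5099, -0.3264]), 0.0139, 567, np.float64(0.1037))
mat (array([ 0.51724164, -0.32411704,  0.03      ]), np.float64(0.0010255603434179813)) (array([ 0.51719748, -0.32401675,  0.0439711 ]), np.float64(0.00012229116304360733))
```

View pics/w5.png

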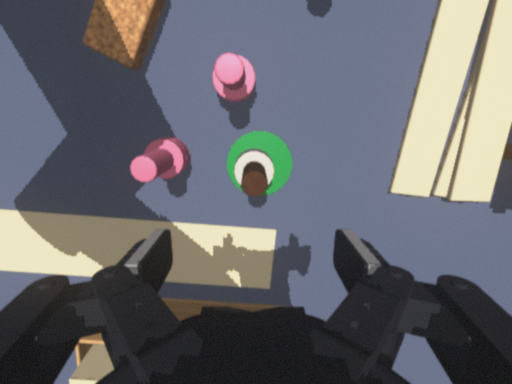

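Request:
servo_tool --targets '[{"xyz": [0.0015,0.0014,0.035],"twist": [0.001,-0.0027,0],"jaw": 1},{"xyz": [0.0015,0.0014,0.07],"twist": [0.001,-0.0027,0],"jaw": 1},{"xyz": [0.0015,0.0014,0.105],"twist": [0.001,-0.0027,0],"jaw": 1},{"xyz": [0.0015,0.0014,0.14],"twist": [0.001,-0.0027,0],"jaw": 0.9},{"xyz": [0.0015,0.0014,0.165],"twist": [0.001,-0.0027,0],"jaw": 0.8},{"xyz": [0.0015,0.0014,0.178],"twist": [0.001,-0.0027,0],"jaw": 0.7},{"xyz": [0.0015,0.0014,0.178],"twist": [0.001,-0.0027,0],"jaw": 0.55},{"xyz": [0.0015,0.0014,0.178],"twist": [0.001,-0.0027,0],"jaw": 0.45}]' --squeeze 80

```text
clock: 10.88
tcp_pos: [0.5106, -0.3275, 0.0481]
orientation: [0.0, 0.999, 0.041, -0.0]
wrist_force: [0.6, 0.1, -0.3]
finger_gap: 0.0388
```

Request:
servo_tool --targets '[{"xyz": [0,0,0],"twist": [0,0,0],"jaw": 0.38},{"xyz": [0,0,0],"twist": [0,0,0],"jaw": 0.2},{"xyz": [0,0,0],"twist": [0,0,0],"jaw": 0.2},{"xyz": [0,0,0],"twist": [0,0,0],"jaw": 0.2},{"xyz": [0,0,0],"twist": [0,0,0],"jaw": 0.2},{"xyz": [0,0,0],"twist": [0,0,0],"jaw": 0.2}]'

```text
clock: 11.38
tcp_pos: [0.5114, -0.3295, 0.0501]
orientation: [0.001, 0.999, 0.04, 0.002]
wrist_force: [-1.5, 2.5, 6.8]
finger_gap: 0.0264
```

Run:
```python
from h import *
s=env.get_state(); go([.51,-.328,.045],.08); print(s['wrist_force'].round(2),s['ft_torque'].round(3),s['finger_gap'])
```

```text
xyz [-0.0013 -0.0016  0.0051] twist [ 0.0024 -0.0035  0.0004]
t 11.3833 tcp [ 0.5114 -0.3295  0.0501] yaw 0.0804 tilt [ 0.0036 -0.0021 -1.    ] q [-0.7   0.48 -0.16  0.92  0.    0.79]
[-1.45  2.51  6.78] [ 0.533 -0.024  0.045] 0.026404179038518542
```

Request:
servo_tool --targets '[{"xyz": [0,0,-0.005],"twist": [0,0,0],"jaw": 0.2},{"xyz": [0,0,-0.02],"twist": [0,0,0],"jaw": 0.2},{"xyz": [0,0,-0.05],"twist": [0,0,0],"jaw": 0.2},{"xyz": [0,0,-0.085],"twist": [0,0,0],"jaw": 0.2},{"xyz": [0,0,-0.12],"twist": [0,0,0],"jaw": 0.2},{"xyz": [0,0,-0.155],"twist": [0,0,0],"jaw": 0.2},{"xyz": [0,0,-0.19],"twist": [0,0,0],"jaw": 0.2},{"xyz": [0,0,-0.22],"twist": [0,0,0],"jaw": 0.2},{"xyz": [0,0,-0.24],"twist": [0,0,0],"jaw": 0.2},{"xyz": [0.007,-0.03,-0.24],"twist": [0,0,0],"jaw": 0.2},{"xyz": [0.015,-0.065,-0.24],"twist": [0,0,0],"jaw": 0.2},{"xyz": [0.024,-0.1,-0.24],"twist": [0,0,0],"jaw": 0.2}]' --squeeze 100

```text
clock: 12.38
tcp_pos: [0.5256, -0.2271, 0.2881]
orientation: [0.001, 0.999, 0.039, 0.0]
wrist_force: [0.9, 0.9, -4.4]
finger_gap: 0.0262
```

Request:
servo_tool --targets '[{"xyz": [0.008,-0.035,0],"twist": [0,0,0],"jaw": 0.2},{"xyz": [0.016,-0.07,0],"twist": [0,0,0],"jaw": 0.2},{"xyz": [0.025,-0.105,0],"twist": [0,0,0],"jaw": 0.2},{"xyz": [0.033,-0.14,0],"twist": [0,0,0],"jaw": 0.2},{"xyz": [0.04,-0.17,0],"twist": [0,0,0],"jaw": 0.2},{"xyz": [0.043,-0.1865,0],"twist": [0,0,0],"jaw": 0.2},{"xyz": [0.043,-0.1865,0],"twist": [0,0,0],"jaw": 0.2},{"xyz": [0.043,-0.1865,0],"twist": [0,0,0],"jaw": 0.2},{"xyz": [0.043,-0.1865,0],"twist": [0,0,0],"jaw": 0.2}]'

```text
clock: 13.13
tcp_pos: [0.5538, -0.0384, 0.2876]
orientation: [0.001, 0.999, 0.04, -0.0]
wrist_force: [0.3, -1.3, -4.5]
finger_gap: 0.0261
```

Run:
```python
from h import *
k=cam('side'); k2=cam('scene'); s=env.get_state(); go([.555,-.0365,.25],.08); print(s['wrist_force'].round(2),s['ft_torque'].round(3),s['finger_gap'])
cv2.imwrite('pics/p6.png',np.hstack([cv2.resize(k['color'][80:260,150:390],(400,300)),cv2.resize(k2['color'][70:250,110:350],(400,300))])[:,:,::-1])
```

```text
xyz [ 0.0014 -0.0024  0.0375] twist [ 0.0012  0.0001 -0.0014]
t 13.2333 tcp [ 0.5538 -0.039   0.2876] yaw 0.0786 tilt [ 0.     -0.0012 -1.    ] q [-0.21  0.27  0.12  1.42 -0.    1.28]
[-0.01  0.15 -4.38] [-0.025  0.013 -0.028] 0.025830098771744
```

View pics/p6.png

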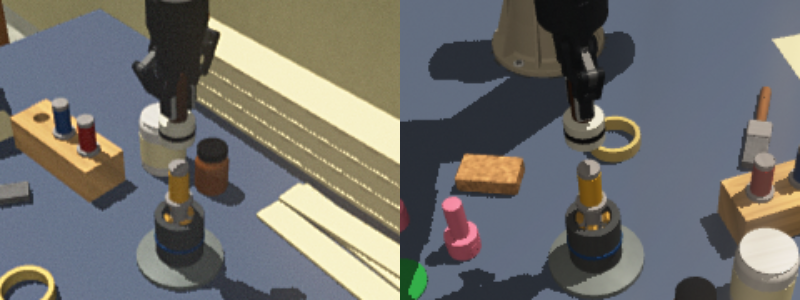

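Request:
servo_tool --targets '[{"xyz": [0.0014,-0.002,0.015],"twist": [0,0,0],"jaw": 0.2},{"xyz": [0.0014,-0.002,0.03],"twist": [0,0,0],"jaw": 0.2},{"xyz": [0.0014,-0.002,0.036],"twist": [0,0,0],"jaw": 0.2},{"xyz": [0.0014,-0.002,0.038],"twist": [0,0,0],"jaw": 0.2},{"xyz": [0.0014,-0.002,0.038],"twist": [0,0,0],"jaw": 0.2},{"xyz": [0.0014,-0.002,0.038],"twist": [0,0,0],"jaw": 0.2}]' --squeeze 110

```text
clock: 13.73
tcp_pos: [0.5554, -0.0364, 0.2503]
orientation: [0.001, 0.999, 0.04, 0.0]
wrist_force: [0.4, -0.0, -4.0]
finger_gap: 0.0262
```

Request:
servo_tool --targets '[{"xyz": [0,0,0.001],"twist": [0,0,0],"jaw": 0.2},{"xyz": [0,0,0.002],"twist": [0,0,0],"jaw": 0.2},{"xyz": [0,0,0.003],"twist": [0,0,0],"jaw": 0.2},{"xyz": [0,0,0.004],"twist": [0,0,0],"jaw": 0.2}]'

```text
clock: 14.07
tcp_pos: [0.5554, -0.0359, 0.246]
orientation: [0.001, 0.999, 0.04, 0.0]
wrist_force: [0.7, -0.7, -4.7]
finger_gap: 0.0257
```

Request:
servo_tool --targets '[{"xyz": [0,0,0.001],"twist": [0,0,0],"jaw": 0.2},{"xyz": [0,0,0.002],"twist": [0,0,0],"jaw": 0.2}]'

```text
clock: 14.23
tcp_pos: [0.5552, -0.0358, 0.2436]
orientation: [0.0, 0.999, 0.04, 0.0]
wrist_force: [-0.8, 0.0, -3.5]
finger_gap: 0.026
```

Request:
servo_tool --targets '[{"xyz": [0,0,0.0008],"twist": [0,0,0],"jaw": 0.2},{"xyz": [0,0,0.0016],"twist": [0,0,0],"jaw": 0.2}]'

```text
clock: 14.4
tcp_pos: [0.5552, -0.0358, 0.242]
orientation: [0.0, 0.999, 0.04, 0.0]
wrist_force: [0.1, 0.9, -4.1]
finger_gap: 0.0263
```

Request:
servo_tool --targets '[{"xyz": [0,0,0.0008],"twist": [0,0,0],"jaw": 0.2},{"xyz": [0,0,0.0012],"twist": [0,0,0],"jaw": 0.2}]'

```text
clock: 14.57
tcp_pos: [0.5552, -0.0359, 0.2407]
orientation: [0.0, 0.999, 0.04, 0.0]
wrist_force: [-0.3, -0.6, -4.2]
finger_gap: 0.026
```

Request:
servo_tool --targets '[{"xyz": [0,0,0.0006],"twist": [0,0,0],"jaw": 0.2},{"xyz": [0,0,0.001],"twist": [0,0,0],"jaw": 0.2}]'

```text
clock: 14.73
tcp_pos: [0.5552, -0.0359, 0.2398]
orientation: [0.0, 0.999, 0.04, 0.0]
wrist_force: [-0.5, -0.8, -3.3]
finger_gap: 0.0259
```

Request:
servo_tool --targets '[{"xyz": [0,0,0.0005],"twist": [0,0,0],"jaw": 0.2},{"xyz": [0,0,0.001],"twist": [0,0,0],"jaw": 0.2}]'

```text
clock: 14.9
tcp_pos: [0.5557, -0.036, 0.2396]
orientation: [0.001, 0.999, 0.04, 0.001]
wrist_force: [-1.0, -0.7, 1.4]
finger_gap: 0.0261
```

Request:
servo_tool --targets '[{"xyz": [0,0,0.0005],"twist": [0,0,0],"jaw": 0.2},{"xyz": [0,0,0.001],"twist": [0,0,0],"jaw": 0.2}]'

```text
clock: 15.07
tcp_pos: [0.5558, -0.0361, 0.2392]
orientation: [0.001, 0.999, 0.04, 0.001]
wrist_force: [-1.1, 0.1, 6.0]
finger_gap: 0.0261
```

Request:
servo_tool --targets '[{"xyz": [0,0,0.0005],"twist": [0,0,0],"jaw": 0.2},{"xyz": [0,0,0.0009],"twist": [0,0,0],"jaw": 0.2}]'

```text
clock: 15.23
tcp_pos: [0.5559, -0.0361, 0.2388]
orientation: [0.001, 0.999, 0.04, 0.002]
wrist_force: [-2.4, -0.1, 8.5]
finger_gap: 0.0258
```

Request:
servo_tool --targets '[{"xyz": [0,0,0.0004],"twist": [0,0,0],"jaw": 0.2},{"xyz": [0,0,0.0007],"twist": [0,0,0],"jaw": 0.2}]'

```text
clock: 15.4
tcp_pos: [0.556, -0.0361, 0.2386]
orientation: [0.001, 0.999, 0.04, 0.002]
wrist_force: [-2.2, -0.6, 11.7]
finger_gap: 0.026
```

Request:
servo_tool --targets '[{"xyz": [0,0,0.0004],"twist": [0,0,0],"jaw": 0.2},{"xyz": [0,0,0.0007],"twist": [0,0,0],"jaw": 0.2},{"xyz": [0,0,0.0007],"twist": [0,0,0],"jaw": 0.2}]'

```text
clock: 15.65
tcp_pos: [0.556, -0.0361, 0.2384]
orientation: [0.001, 0.999, 0.04, 0.002]
wrist_force: [-2.8, 0.7, 12.5]
finger_gap: 0.0259
```

Run:
```python
from h import *
s=env.get_state(); go([.555,-.0365,.25],.08); print(s['wrist_force'].round(2),s['ft_torque'].round(3),s['finger_gap'])
```

```text
xyz [-0.001   0.0003 -0.0116] twist [ 0.0024 -0.0045 -0.    ]
t 15.65 tcp [ 0.556  -0.0361  0.2384] yaw 0.08 tilt [ 0.0046 -0.002  -1.    ] q [-0.21  0.27  0.01  1.3  -0.    1.28]
[-2.84  0.72 12.51] [ 0.059  0.774 -0.001] 0.025927841948817067
```

Request:
servo_tool --targets '[{"xyz": [0,0,0.0004],"twist": [0,0,0],"jaw": 0.2},{"xyz": [0,0,0.0004],"twist": [0,0,0],"jaw": 0.2}]'

```text
clock: 15.82
tcp_pos: [0.5561, -0.0362, 0.2383]
orientation: [0.001, 0.999, 0.04, 0.002]
wrist_force: [-3.2, 0.5, 14.6]
finger_gap: 0.0259
```

Request:
servo_tool --targets '[{"xyz": [0,0,-0.003],"twist": [0,0,0],"jaw": 0.2},{"xyz": [0,0,-0.008],"twist": [0,0,0],"jaw": 0.2},{"xyz": [0,0,-0.013],"twist": [0,0,0],"jaw": 0.2},{"xyz": [0,0,-0.013],"twist": [0,0,0],"jaw": 0.2},{"xyz": [0,0,-0.013],"twist": [0,0,0],"jaw": 0.2},{"xyz": [0,0,-0.013],"twist": [0,0,0],"jaw": 0.2}]'

```text
clock: 16.32
tcp_pos: [0.5551, -0.0359, 0.2476]
orientation: [0.0, 0.999, 0.04, -0.0]
wrist_force: [-0.2, -0.2, -3.8]
finger_gap: 0.0263
```

Run:
```python
from h import *
s=env.get_state(); go([.555,-.0365,.242],.08); print(s['wrist_force'].round(2),s['ft_torque'].round(3),s['finger_gap'])
k=cam('side'); print(yel(k,[.5545,-.037,.17]))
k=cam('scene'); print(yel(k,[.556,-.037,.17]))
```

```text
xyz [-0.0001  0.0006  0.0056] twist [ 0.0006  0.0006 -0.    ]
t 16.3167 tcp [ 0.5551 -0.0359  0.2476] yaw 0.08 tilt [-5.e-04 -7.e-04 -1.e+00] q [-0.21  0.27  0.03  1.33 -0.    1.28]
[-0.23 -0.23 -3.83] [-0.001 -0.006 -0.014] 0.0263028644081056
(array([ 0.5546, -0.0371, -0.0064, -0.0114]), np.float64(0.0009), array([0.1344, 0.1832]), 174)
(array([ 0.5562, -0.0372, -0.004 ,  0.002 ]), np.float64(0.0007), array([0.1318, 0.1815]), 209)
```

Request:
servo_tool --targets '[{"xyz": [0,0,0.004],"twist": [0,0,0],"jaw": 0.2},{"xyz": [0,0,0.007],"twist": [0,0,0],"jaw": 0.2},{"xyz": [0,0,0.0085],"twist": [0,0,0],"jaw": 0.2},{"xyz": [0,0,0.0095],"twist": [0,0,0],"jaw": 0.2},{"xyz": [0,0,0.0105],"twist": [0,0,0],"jaw": 0.2},{"xyz": [0,0,0.0115],"twist": [0,0,0],"jaw": 0.2},{"xyz": [0,0,0.0122],"twist": [0,0,0],"jaw": 0.2}]'

```text
clock: 17.0
tcp_pos: [0.5556, -0.036, 0.2383]
orientation: [0.001, 0.999, 0.04, 0.002]
wrist_force: [-3.6, 0.6, 12.1]
finger_gap: 0.0261
```

Request:
servo_tool --targets '[{"xyz": [0,0,0.0005],"twist": [0,0,0],"jaw": 0.2},{"xyz": [0,0,0.0005],"twist": [0,0,0],"jaw": 0.2}]'

```text
clock: 17.17
tcp_pos: [0.5556, -0.036, 0.2383]
orientation: [0.001, 0.999, 0.04, 0.002]
wrist_force: [-3.6, 0.1, 10.7]
finger_gap: 0.0259
```

Request:
servo_tool --targets '[{"xyz": [0,0,0.0004],"twist": [0,0,0],"jaw": 0.2},{"xyz": [0,0,0.0006],"twist": [0,0,0],"jaw": 0.2}]'

```text
clock: 17.33
tcp_pos: [0.5558, -0.036, 0.2383]
orientation: [0.001, 0.999, 0.04, 0.002]
wrist_force: [-4.0, 0.6, 14.7]
finger_gap: 0.0257
```

Request:
servo_tool --targets '[{"xyz": [0,0,0.0003],"twist": [0,0,0],"jaw": 0.2},{"xyz": [0,0,0.0003],"twist": [0,0,0],"jaw": 0.2}]'

```text
clock: 17.5
tcp_pos: [0.5558, -0.036, 0.2382]
orientation: [0.001, 0.999, 0.04, 0.003]
wrist_force: [-4.1, 1.3, 15.1]
finger_gap: 0.0261
```

Request:
servo_tool --targets '[{"xyz": [0,0,0.0003],"twist": [0,0,0],"jaw": 0.2},{"xyz": [0,0,0.0003],"twist": [0,0,0],"jaw": 0.2}]'

```text
clock: 17.67
tcp_pos: [0.5559, -0.0361, 0.2383]
orientation: [0.001, 0.999, 0.04, 0.003]
wrist_force: [-4.5, 0.5, 16.2]
finger_gap: 0.0257
```

Request:
servo_tool --targets '[{"xyz": [0,0,-0.003],"twist": [0,0,0],"jaw": 0.2},{"xyz": [0,0,-0.008],"twist": [0,0,0],"jaw": 0.2},{"xyz": [0,0,-0.014],"twist": [0,0,0],"jaw": 0.2},{"xyz": [0,0,-0.014],"twist": [0,0,0],"jaw": 0.2},{"xyz": [0,0,-0.014],"twist": [0,0,0],"jaw": 0.2}]'

```text
clock: 18.08
tcp_pos: [0.5555, -0.0359, 0.2483]
orientation: [0.0, 0.999, 0.04, 0.0]
wrist_force: [0.7, -0.5, -5.1]
finger_gap: 0.0264
```

Run:
```python
from h import *
s=env.get_state(); go([.555,-.0365,.242],.08); print(s['wrist_force'].round(2),s['ft_torque'].round(3),s['finger_gap'])
k=cam('side'); print(yel(k,[.5545,-.037,.17]))
k=cam('scene'); print(yel(k,[.556,-.037,.17]))
```

```text
xyz [-0.0005  0.0005  0.0063] twist [ 0.0009 -0.0005 -0.    ]
t 18.0833 tcp [ 0.5555 -0.0359  0.2483] yaw 0.08 tilt [ 6.e-04 -9.e-04 -1.e+00] q [-0.21  0.27  0.03  1.33 -0.    1.28]
[ 0.66 -0.49 -5.1 ] [-0.02   0.006  0.034] 0.02638761021744345
(array([ 0.5542, -0.0372, -0.0045, -0.0179]), np.float64(0.0008), array([0.1348, 0.183 ]), 172)
(array([ 0.5562, -0.0373,  0.0017,  0.0048]), np.float64(0.0007), array([0.131 , 0.1817]), 210)
```

Request:
servo_tool --targets '[{"xyz": [0,0,-0.02],"twist": [0,0,0],"jaw": 0.2},{"xyz": [-0.005,0.025,-0.03],"twist": [0,0,0],"jaw": 0.2},{"xyz": [-0.013,0.06,-0.03],"twist": [0,0,0],"jaw": 0.2},{"xyz": [-0.021,0.095,-0.03],"twist": [0,0,0],"jaw": 0.2},{"xyz": [-0.029,0.13,-0.02],"twist": [0,0,0],"jaw": 0.2},{"xyz": [-0.036,0.165,0],"twist": [0,0,0],"jaw": 0.2},{"xyz": [-0.044,0.2,0.015],"twist": [0,0,0],"jaw": 0.2},{"xyz": [-0.052,0.235,0.03],"twist": [0,0,0],"jaw": 0.2},{"xyz": [-0.059,0.27,0.045],"twist": [0,0,0],"jaw": 0.2},{"xyz": [-0.0626,0.286,0.065],"twist": [0,0,0],"jaw": 0.2},{"xyz": [-0.0626,0.286,0.085],"twist": [0,0,0],"jaw": 0.2},{"xyz": [-0.0626,0.286,0.1],"twist": [0,0,0],"jaw": 0.2}]'

```text
clock: 19.18
tcp_pos: [0.5144, -0.3273, 0.1457]
orientation: [-0.001, 0.999, 0.039, -0.001]
wrist_force: [-0.1, 0.3, -4.6]
finger_gap: 0.0256
```

Request:
servo_tool --targets '[{"xyz": [0,0,0.025],"twist": [0,0,0],"jaw": 0.2},{"xyz": [0,0,0.05],"twist": [0,0,0],"jaw": 0.2},{"xyz": [0,0,0.07],"twist": [0,0,0],"jaw": 0.2},{"xyz": [0,0,0.08],"twist": [0,0,0],"jaw": 0.2},{"xyz": [0,0,0.085],"twist": [0,0,0],"jaw": 0.2},{"xyz": [0,0,0.085],"twist": [0,0,0],"jaw": 0.2},{"xyz": [0,0,0.085],"twist": [0,0,0],"jaw": 0.2}]'

```text
clock: 19.77
tcp_pos: [0.5163, -0.3265, 0.0643]
orientation: [0.001, 0.999, 0.04, 0.001]
wrist_force: [0.4, 0.3, -3.2]
finger_gap: 0.0259
```

Run:
```python
from h import *
s=env.get_state(); go([.516,-.3255,.0515],.08); print(s['wrist_force'].round(2),s['ft_torque'].round(3),s['finger_gap'])
```

```text
xyz [-0.0002 -0.0011  0.0128] twist [ 0.0016 -0.0011  0.    ]
t 19.7667 tcp [ 0.5163 -0.3265  0.0643] yaw 0.08 tilt [ 0.0012 -0.0015 -1.    ] q [-0.7   0.48 -0.13  0.96 -0.    0.8 ]
[ 0.44  0.29 -3.16] [-0.017 -0.027  0.005] 0.025933743250121735
```

Request:
servo_tool --targets '[{"xyz": [0,-0.001,0.004],"twist": [0.0015,-0.001,0],"jaw": 0.2},{"xyz": [0,-0.001,0.008],"twist": [0.0015,-0.001,0],"jaw": 0.2},{"xyz": [0,-0.001,0.011],"twist": [0.0015,-0.001,0],"jaw": 0.2},{"xyz": [0,-0.001,0.0125],"twist": [0.0015,-0.001,0],"jaw": 0.2},{"xyz": [0,-0.001,0.0125],"twist": [0.0015,-0.001,0],"jaw": 0.2}]'

```text
clock: 20.18
tcp_pos: [0.5154, -0.3249, 0.0507]
orientation: [-0.0, 0.999, 0.04, -0.001]
wrist_force: [0.3, -0.4, -5.0]
finger_gap: 0.0257
```

Request:
servo_tool --targets '[{"xyz": [0,0,0.0006],"twist": [0,0,0],"jaw": 0.2},{"xyz": [0,0,0.0012],"twist": [0,0,0],"jaw": 0.2}]'

```text
clock: 20.35
tcp_pos: [0.5157, -0.3252, 0.0503]
orientation: [-0.0, 0.999, 0.04, -0.0]
wrist_force: [-1.2, 1.2, 2.5]
finger_gap: 0.026
```

Request:
servo_tool --targets '[{"xyz": [0,0,0.0005],"twist": [0,0,0],"jaw": 0.2},{"xyz": [0,0,0.0008],"twist": [0,0,0],"jaw": 0.2}]'

```text
clock: 20.52
tcp_pos: [0.5157, -0.3252, 0.0503]
orientation: [0.0, 0.999, 0.04, -0.0]
wrist_force: [-3.3, 2.0, 7.1]
finger_gap: 0.0255
```

Standing on the mat. Back off slightly, release and rise.

Request:
servo_tool --targets '[{"xyz": [0,0,-0.0008],"twist": [0,0,0],"jaw": 0.2},{"xyz": [0,0,-0.0008],"twist": [0,0,0],"jaw": 0.28},{"xyz": [0,0,-0.0008],"twist": [0,0,0],"jaw": 0.36},{"xyz": [0,0,-0.0008],"twist": [0,0,0],"jaw": 0.45},{"xyz": [0,0,-0.0008],"twist": [0,0,0],"jaw": 0.6},{"xyz": [0,0,-0.0008],"twist": [0,0,0],"jaw": 0.8},{"xyz": [0,0,-0.0008],"twist": [0,0,0],"jaw": 0.95},{"xyz": [0,0,-0.0008],"twist": [0,0,0],"jaw": 0.95}]' --squeeze 20

```text
clock: 21.18
tcp_pos: [0.5158, -0.3252, 0.0499]
orientation: [-0.0, 0.999, 0.04, -0.0]
wrist_force: [0.3, 0.2, 0.3]
finger_gap: 0.0811
```

Request:
servo_tool --targets '[{"xyz": [0,0,-0.02],"twist": [0,0,0],"jaw": 0.95},{"xyz": [0,0,-0.05],"twist": [0,0,0],"jaw": 0.95},{"xyz": [0,0,-0.085],"twist": [0,0,0],"jaw": 0.95},{"xyz": [0,0,-0.12],"twist": [0,0,0],"jaw": 0.95},{"xyz": [0,0,-0.15],"twist": [0,0,0],"jaw": 0.95},{"xyz": [0,0,-0.17],"twist": [0,0,0],"jaw": 0.95},{"xyz": [0,0,-0.17],"twist": [0,0,0],"jaw": 0.95},{"xyz": [0,0,-0.17],"twist": [0,0,0],"jaw": 0.95},{"xyz": [0,0,-0.17],"twist": [0,0,0],"jaw": 0.95}]'

```text
clock: 21.93
tcp_pos: [0.5155, -0.325, 0.219]
orientation: [-0.001, 0.999, 0.04, -0.001]
wrist_force: [-0.0, 0.2, -0.4]
finger_gap: 0.0812
```

Run:
```python
from h import *
s=env.get_state(); print(s['clock'],s['tcp_pos'].round(4),s['wrist_force'].round(1)); im=[]
for n in ('wrist','side','scene'):
    k=cam(n); im.append(k['color']); print(n,'kn',top(k,[.516,-.325],.104,.006,.035)); print('  arbor',top(k,[.555,-.037],.192,.006,.03))
    if n!='wrist':
        print('  tilt',yel(k,[.555,-.037,.17]))
        for nm,p,z in (('blue',[.55,.28],.138),('red',[.556,.21],.138),('can',[.686,.164],.11),('jar',[.709,.058],.089)):
            print('  ',nm,top(k,p,z,.005,.05)[0],top(load(n+'0'),p,z,.005,.05)[0])
cv2.imwrite('pics/end.png',cv2.resize(np.hstack([im[1],im[2]]),(800,300))[:,:,::-1])
```

```text
21.9333 [ 0.5155 -0.325   0.219 ] [-0.   0.2 -0.4]
wrist kn (array([ 0.5151, -0.3215,  0.1036]), array([0.027, 0.026, 0.008]), array([ 0.5152, -0.3224]), 0.014, 593, np.float64(0.1037))
  arbor None
side kn (array([ 0.5122, -0.3249,  0.1033]), array([0.025, 0.026, 0.01 ]), array([ 0.5131, -0.3241]), 0.014, 129, np.float64(0.1036))
  arbor (array([ 0.5527, -0.0388,  0.1914]), array([0.03 , 0.029, 0.008]), array([ 0.5538, -0.038 ]), 0.0162, 101, np.float64(0.1918))
  tilt (array([ 0.5547, -0.037 , -0.0068, -0.0135]), np.float64(0.001), array([0.1339, 0.1824]), 173)
   blue [0.5476 0.2788 0.1369] [0.5472 0.2782 0.1373]
   red [0.5531 0.2088 0.1371] [0.5527 0.2085 0.1372]
   can [0.6826 0.1635 0.1094] [0.6828 0.1629 0.1095]
   jar [0.7063 0.0567 0.0894] [0.7062 0.0567 0.0894]
scene kn (array([ 0.5185, -0.3234,  0.1018]), array([0.028, 0.026, 0.007]), array([ 0.5175, -0.3237]), 0.015, 101, np.float64(0.1018))
  arbor (array([ 0.5587, -0.0374,  0.1902]), array([0.03 , 0.029, 0.008]), array([ 0.5576, -0.037 ]), 0.0156, 126, np.float64(0.1903))
  tilt (array([ 0.5563, -0.0372,  0.001 ,  0.0037]), np.float64(0.0007), array([0.132 , 0.1824]), 209)
   blue [0.5517 0.28   0.1357] [0.5521 0.2797 0.1358]
   red [0.5587 0.21   0.1363] [0.5586 0.2102 0.1361]
   can [0.6885 0.1647 0.1084] [0.6884 0.1647 0.1084]
   jar [0.7132 0.0583 0.0882] [0.7129 0.0584 0.0883]
```

View pics/end.png

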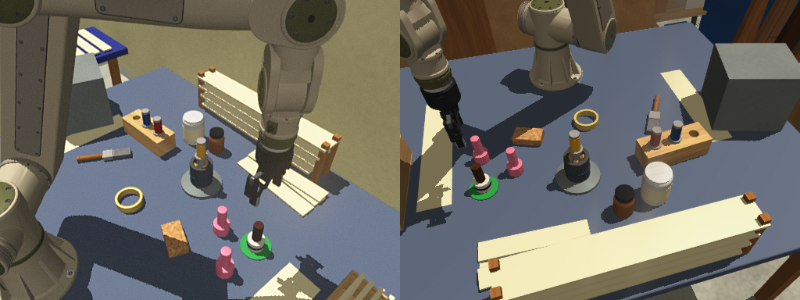

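```bash
python3 -c "
from workcell import env
print(env.hand_in())"
```

```text
the job is handed in; nothing more can be done
None
```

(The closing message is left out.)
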